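Set the blue-capped bottle and tube into their matching nests

ROBOT

A 7-joint arm with a two-finger parallel gripper is mounted at the origin on a cart in front of the work surface, level with it; the furniture and walls round the work are solid. World frame = base frame: x ahead of the robot, y to its left, z up, the work surface at z = 0. Lengths are in m, angles in rad, forces in N, time in s.
With the tool pointing down it reaches from about 0.425 to 0.875 m from the base axis. Payload 9.9 kg.
Tool frame: the origin (TCP) lies at the very end of the fingers, on their centre line; the grasp point (between the pads) lies 19 mm behind it; z points along the fingers, y is the direction in which the jaws open and shut (so a half turn about z gives the same grasp; the last joint's range is limited). The gripper opens to 85 mm and grips with 20 to 120 N. Pads are 22 mm wide; open, the fingers measure 114 mm over their backs; the gripper's body (76 mm by 85 mm) begins 54 mm behind the grasp point. The pads swing forward as they close: fully open they stand 13 mm farther back than shut.
Start: joints at [1.084, 0.576, 0.025, 1.437, -0.015, 1.129, -0.057], TCP at [0.265, -0.621, 0.231] pointing down, gripper open.
Joint ranges: [-2.76, 2.76], [-0.34, 2.15], [-1.52, 1.57], [0.19, 2.46], [-1.09, 4.23], [0.17, 1.99], [-2.82, 2.82]. Speed limits (rad/s): [2.22, 2.22, 3.01, 3.01, 3.14, 3.14, 3.14].

INTERFACE

Orientations are given as a unit quaternion [w, x, y, z].
In Python, from workcell import env, eyes gives the robot as it stands.
- The arm moves only by the tool carry_out, never from a script. Its arguments are lists of equal length, an entry for each row: "linear": the shift along the tool's x, y, z scaled (see below), a list of three; "twist": the turn, a rotation vector about the tool's x, y, z scaled (see below), a list of three. In form: {"linear": [[dx, dy, dz], ...], "twist": [[ax, ay, az], ...]}. A call has 1 to 12 rows; each row is the pose to reach, as a shift and turn from the pose commanded when the call began, along the tool's axes at that moment, turning the shorter way round; what a row does not reach only later rows make up. The controller multiplies each number of a shift by 0.2 m and each number of a turn by 180 degrees. A row lasts 1/10 s, in which the tool goes at most 50 mm and 8.59 degrees, less where a joint would pass 70% of its speed; a pose out of reach is approached as far as the arm can. A call with a number of a shift or a turn outside -1 to 1 is refused whole. A call with a gripper value outside its range is refused whole. "gripper" is the opening, from 0 (shut) to 1 (fully open), set as the call begins (left out, the last holds). The fingers move at their own pace and stop on an object; the grip force is fixed at half the most. Time passes only in rows, so rows that repeat a pose let the fingers close. It gives the time, the measured TCP pose, the force and the opening at its end, in the units of the state.
- env.get_state(): the state, without advancing time (a new reading comes with each control period).
- eyes.camera(name): name is "scene" or "top"; returns a dict with "img" (480x640x3 uint8, red, green, blue), "K" (3x3 intrinsics, pixels), "extrinsics" (4x4, takes a point from world to camera coordinates). Camera axes: x right, y up, looking along -z (the intrinsics and any distortion apply to the point x, -y, -z); pixel columns grow to the right and rows downward; lengths in m; the calibration is good to about 2 mm. A picture is of the moment at which its call begins. There is no depth.
- env.finish_job(): hands the job in, once; it reports no verdict.
The state is a dict: "time_s": time; "qpos": joint angles; "joint_vel": joint speeds; "tau": joint torques, N m; "tool_pos": TCP position; "ee_rot": TCP orientation; "ft_force": force on the tool from outside, world axes, zero at the start; "ft_torque": the same for the moment, N m; "finger_gap": opening from 0.0 (shut) to 1.0 (fully open).
Only numpy, scipy, OpenCV 4.12 (cv2) and the standard library are available. Lean on these libraries where they do the work, as an engineer would, in place of code of your own. Each camera call takes 0.05 s, during which the arm holds its last target.

TASK

Put the two blue-capped things away in the green nests that match their shape: stand the bottle with the blue cap upright in the round nest, and lay the conical tube with the blue cap lengthwise in the long trough, either way round. Lower each one into its nest before letting go, do not drop it. The bottle with the red cap and the tube with the orange cap are not wanted.

Things in the scene. Friction and masses are not known exactly. Their poses are not given: they have to be found in the camera images.
- bottle_center (a point): Centre, 52 mm above its underside, of the white bottle with the BLUE cap, upright on the desk: 104 mm high, body 48 mm in diameter up to 75 mm, cap 28 mm, 0.16 kg. Grasp the body from above at this height or a little over it. A taller bottle (52 x 124 mm) with a RED cap stands to one side of it in y, 85 mm or more between centres; fingers closing along world x keep clear of it.
- tube_center (a point): Centre of the whitish conical tube with the BLUE cap, lying on the desk, 11 mm above it. 117 mm long along its own y axis (22 mm wide cap at the -y end, tip at +y), body 17 mm in diameter, 14 g. Grasp it here from above, fingers closing across its length; it can roll if nudged. A like tube with an ORANGE cap lies beside it, nearer or farther in x, 85 mm or more between centres.
- round_nest_floor (a point): Middle of the round nest's floor, 4 mm above the desk; the nest is a green cup on a 100 mm square plate, fixed. Inside diameter 76 mm, wall 5 mm, rim 22 mm above this point. A bottle standing in it has its centre 52 mm above this point. The round and the long nest stand side by side in y, either one at the left, 125 mm or more between centres.
- long_nest_floor (a point): Middle of the floor of the long nest, a fixed green trough, 4 mm above the desk. It runs along this point's x axis, 145 mm inside; sides slope out at 45 degrees from the 16 mm wide floor to 60 mm at the rim, 22 mm up; end walls 17 mm. Mid-way both sides are cut away over 56 mm, down to the floor, for the fingers. Plate 163 x 80 mm. A tube in it has its centre 11 mm above this point.

How it is judged:
By the outcome, as a careful person would: the job done as asked, in the order asked, and still so for the second after the job is handed in, with the robot touching nothing.
It also fails if it takes over 53 s, if anything falls off the work surface, if the arm or the gripper's body presses on something with over 40 N, if the wrist force passes 120 N, or if a joint passes its speed limit or range.

## Working session

There is one attempt and no reset: what is moved stays moved. The work goes in short steps, Python scripts to look and compute and a tool call to move; the robot and the scene stay as the last step left them, time stands still between calls to the robot, and variables do not carry over. Pictures are saved under pics/ and viewed, and the job is handed in when it is done.

Besides the shell and the picture viewer there is one more tool, called after "Emit:" as name(argument=value, ...), one argument or row to a line, values as JSON. carry_out: Moves the arm, as the interface text tells. Its arguments: {"type":"object","properties":{"linear":{"type":"array","items":{"type":"array","items":{"type":"number"}}},"twist":{"type":"array","items":{"type":"array","items":{"type":"number"}}},"gripper":{"type":"number"}},"required":["linear","twist"]}

```bash
ls; mkdir -p pics
python3 - <<'E'
from workcell import env, eyes
import cv2,numpy as np
s=env.get_state();print({k:np.round(v,3).tolist() for k,v in s.items()})
for n in("scene","top"):
    c=eyes.camera(n);cv2.imwrite(f"pics/{n}0.png",c["img"][:,:,::-1]);print(n,c["K"].round(1).tolist(),c["extrinsics"].round(3).tolist(),[k for k in c])
E
```

```text
pics
{'time_s': 0.0, 'qpos': [1.084, 0.577, 0.025, 1.438, -0.015, 1.129, -0.056], 'joint_vel': [-0.0, -0.0, 0.0, 0.0, 0.001, -0.001, -0.002], 'tau': [0.0, -76.575, 2.251, -28.597, 0.015, 0.013, 0.0], 'tool_pos': [0.264, -0.621, 0.23], 'ee_rot': [-0.001, 0.98, 0.2, -0.0], 'ft_force': [0.129, 0.156, 0.191], 'ft_torque': [-0.034, 0.058, 0.054], 'finger_gap': 0.997}
scene [[494.6, 0.0, 315.5], [0.0, 494.6, 240.9], [0.0, 0.0, 1.0]] [[-0.793, -0.61, -0.005, 0.384], [0.369, -0.487, 0.792, -0.276], [-0.485, 0.626, 0.611, -0.767], [0.0, 0.0, 0.0, 1.0]] ['img', 'K', 'extrinsics']
top [[606.3, 0.0, 324.5], [0.0, 606.3, 240.5], [0.0, 0.0, 1.0]] [[0.099, -0.995, 0.005, -0.079], [0.971, 0.098, 0.216, -0.535], [-0.215, -0.017, 0.976, -1.112], [0.0, 0.0, 0.0, 1.0]] ['img', 'K', 'extrinsics']
```

View pics/scene0.png

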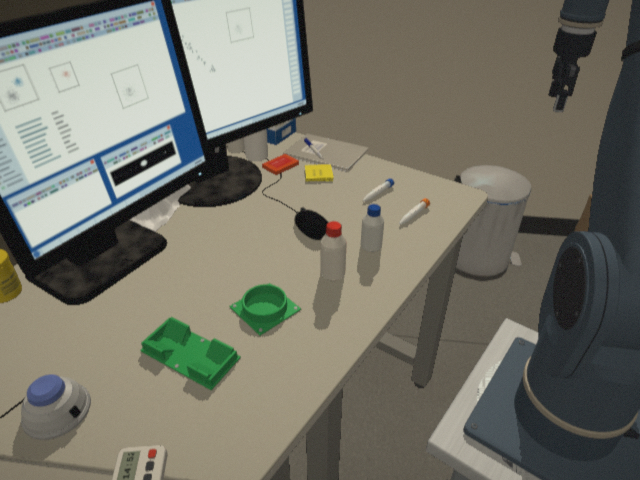

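View pics/top0.png

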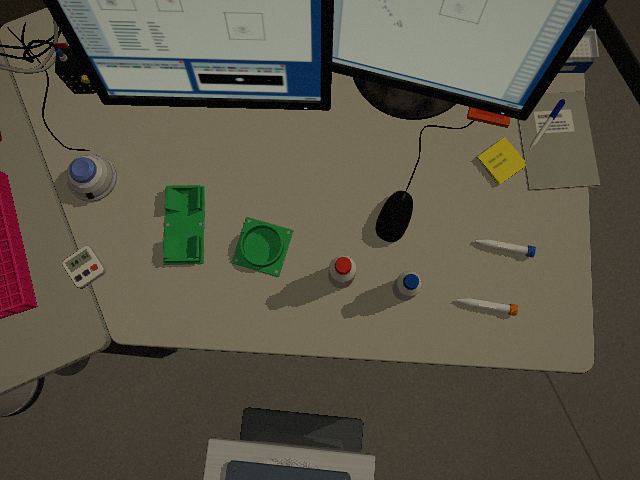

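Top view: the blue-cap bottle is at about (409,285) and the red one at (343,268). The blue-cap tube runs from (475,243) to its cap at (531,251), and the orange one lies below it. The round nest is at (262,246). The trough is at (184,225), with its length running vertically in the image. Next I measure these.

```bash
cat > h.py <<'E'
from workcell import env, eyes
import cv2,numpy as np
def ray(c,uv):
    K,E=c["K"],c["extrinsics"];R,t=E[:3,:3],E[:3,3]
    p=np.linalg.inv(K)@[uv[0],uv[1],1]; d=R.T@np.array([p[0],-p[1],-p[2]]); return -R.T@t,d
def onz(c,uv,z):
    o,d=ray(c,uv);return o+d*(z-o[2])/d[2]
def proj(c,P):
    E=c["extrinsics"];q=E[:3,:3]@P+E[:3,3];p=c["K"]@[q[0],-q[1],-q[2]];return p[:2]/p[2]
def tri(c1,u1,c2,u2):
    A=[];b=[]
    for c,u in((c1,u1),(c2,u2)):
        o,d=ray(c,u);d/=np.linalg.norm(d);M=np.eye(3)-np.outer(d,d);A.append(M);b.append(M@o)
    return np.linalg.lstsq(np.vstack(A),np.hstack(b),rcond=None)[0]
def blobs(img,lo,hi,mn=20,roi=None):
    h=cv2.cvtColor(img,cv2.COLOR_RGB2HSV);m=cv2.inRange(h,np.array(lo),np.array(hi))
    if roi: z=np.zeros_like(m);x0,y0,x1,y1=roi;z[y0:y1,x0:x1]=m[y0:y1,x0:x1];m=z
    cs,_=cv2.findContours(m,cv2.RETR_EXTERNAL,cv2.CHAIN_APPROX_NONE)
    return sorted([c for c in cs if cv2.contourArea(c)>=mn],key=cv2.contourArea,reverse=True),m
def cen(c):
    m=cv2.moments(c);return np.array([m["m10"]/m["m00"],m["m01"]/m["m00"]])
E
python3 - <<'E'
from h import *
T=eyes.camera("top");S=eyes.camera("scene")
for n,c,roi in(("top",T,(380,130,560,310)),("scene",S,(340,170,440,260))):
    b,_=blobs(c["img"],(100,100,40),(125,255,255),8,roi)
    for k in b: print(n,cen(k).round(1),cv2.contourArea(k),cv2.boundingRect(k), [onz(c,cen(k),z).round(4).tolist() for z in(.011,.104)])
g,_=blobs(T["img"],(50,100,40),(85,255,255),100)
for k in g:
    r=cv2.minAreaRect(k);bp=cv2.boxPoints(r);print("green",cen(k).round(1),r)
    for z in (.004,.026):print(z,[onz(T,p,z)[:2].round(4).tolist() for p in bp], onz(T,r[0],z).round(4))
# tubes whitish
for roi in((465,232,545,262),):
    b,_=blobs(T["img"],(0,0,165),(180,90,255),20,roi)
    for k in b: print("white",cen(k).round(1),cv2.contourArea(k),cv2.minAreaRect(k),cv2.boundingRect(k))
for n,c,(x0,y0,x1,y1),f in(("tc",T,(460,225,550,325),7),("nest",T,(140,170,310,290),4.5),("bot",T,(310,240,440,320),6),("sc",S,(310,170,440,290),6),("scn",S,(130,270,310,395),4)):
    cv2.imwrite(f"pics/{n}.png",cv2.resize(c["img"][y0:y1,x0:x1,::-1],None,fx=f*.8,fy=f*.8,interpolation=cv2.INTER_CUBIC))
E
```

```text
top [411.4 280.6] 138.5 (405, 274, 14, 15) [[0.4871, -0.2045, 0.011], [0.4716, -0.192, 0.104]]
top [531.  251.2] 55.5 (527, 246, 8, 11) [[0.5706, -0.4393, 0.011], [0.5485, -0.4085, 0.104]]
scene [373.6 210.1] 103.5 (368, 205, 12, 11) [[0.5342, -0.2977, 0.011], [0.4655, -0.1772, 0.104]]
scene [390.7 181.2] 14.5 (388, 179, 6, 8) [[0.5709, -0.4409, 0.011], [0.4972, -0.3008, 0.104]]
green [183.9 224.4] ((183.6114959716797, 224.540283203125), (40.137454986572266, 79.87503051757812), 1.432096242904663)
0.004 [[0.4719, 0.2936], [0.6378, 0.3157], [0.644, 0.2331], [0.4779, 0.2134]] [0.5567 0.2638 0.004 ]
0.026 [[0.4685, 0.2874], [0.6314, 0.3091], [0.6375, 0.228], [0.4744, 0.2086]] [0.5518 0.2581 0.026 ]
green [262.1 246.4] ((261.99664306640625, 246.2893524169922), (49.9689826965332, 48.82276153564453), 16.189205169677734)
0.004 [[0.4881, 0.1571], [0.5873, 0.1424], [0.5681, 0.0417], [0.4696, 0.0581]] [0.5278 0.0998 0.004 ]
0.026 [[0.4844, 0.1534], [0.5818, 0.1389], [0.5629, 0.0401], [0.4663, 0.0562]] [0.5234 0.0971 0.026 ]
```

View pics/bot.png

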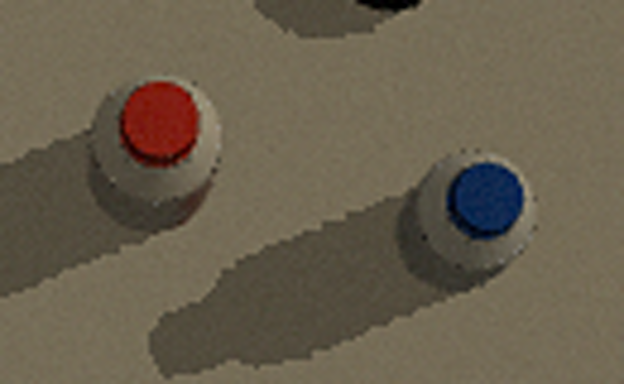

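View pics/tc.png

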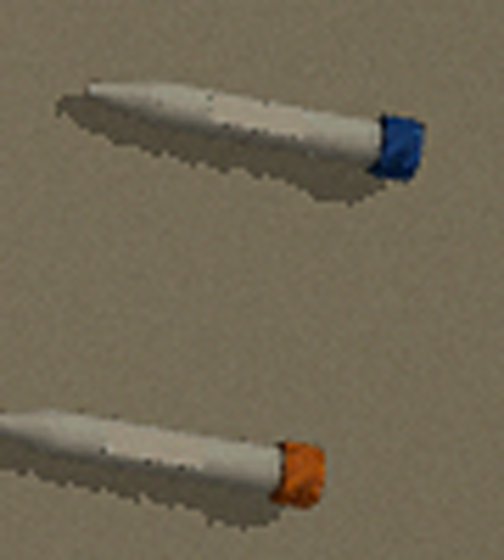

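View pics/nest.png

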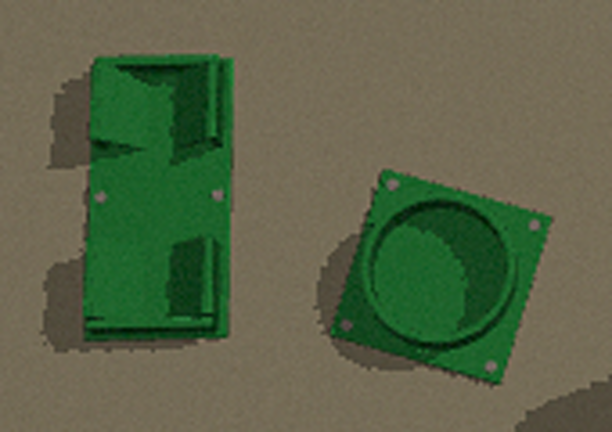

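View pics/sc.png

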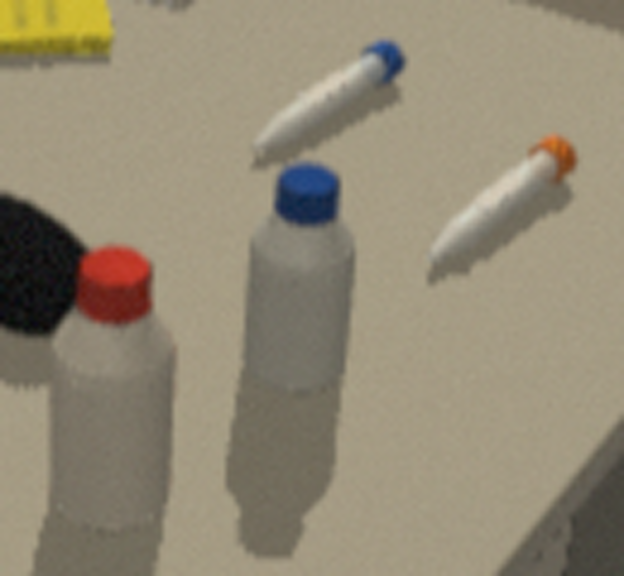

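View pics/scn.png

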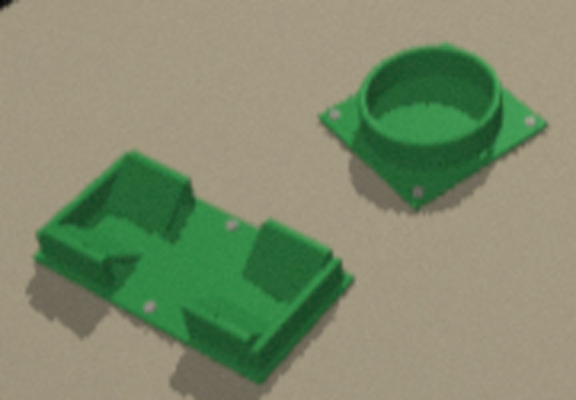

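Run:
```python
from h import *
T=eyes.camera("top");S=eyes.camera("scene")
print("cap tri",tri(T,(411.4,280.6),S,(373.6,210.1)).round(4))
# predicted cap silhouette for guess, compare bbox
def sil(c,x,y):
    a=np.linspace(0,2*np.pi,90);P=[proj(c,np.array([x+.014*np.cos(t),y+.014*np.sin(t),z])) for t in a for z in(.080,.104)]
    h=cv2.convexHull(np.float32(P));return cen(h).round(1),cv2.contourArea(h)
for x,y in((.472,-.192),(.474,-.192),(.474,-.190)): print(x,y,sil(T,x,y),sil(S,x,y))
# bottle body base check in scene: bottom
# tube
roi=(465,232,545,262)
h=cv2.cvtColor(T["img"],cv2.COLOR_RGB2HSV);print(h[225:265:3,475].tolist()[:3],h[246,490:520:6].tolist(),h[228,480:500:5].tolist())
for n,c,roi in(("top",T,(465,232,545,262)),("scene",S,(358,175,400,208))):
    im=c["img"];h=cv2.cvtColor(im,cv2.COLOR_RGB2HSV);x0,y0,x1,y1=roi
    hs=h[y0:y1,x0:x1];m=((hs[...,1]<45)&(hs[...,2]>100)).astype(np.uint8)
    cs,_=cv2.findContours(m,0,1);k=max(cs,key=cv2.contourArea)
    print(n,cv2.contourArea(k),cen(k)+[x0,y0],cv2.fitLine(k,2,0,.01,.01).ravel(),cv2.boundingRect(k),(k.reshape(-1,2)[k.reshape(-1,2)[:,0].argmin()]+[x0,y0]))
    mb=m.copy();cv2.imwrite(f"pics/m_{n}.png",cv2.resize(mb*255,None,fx=8,fy=8))
# screws
for (x0,y0,x1,y1) in((160,180,208,268),(228,212,298,280)):
    im=T["img"][y0:y1,x0:x1];h=cv2.cvtColor(im,cv2.COLOR_RGB2HSV);g=cv2.inRange(h,(50,100,40),(85,255,255))
    f=np.zeros_like(g);cs,_=cv2.findContours(g,0,1);cv2.drawContours(f,[max(cs,key=cv2.contourArea)],-1,255,-1)
    n,l,st,ce=cv2.connectedComponentsWithStats(((f>0)&(g==0)).astype(np.uint8))
    for i in range(1,n): print("hole",st[i,4],(ce[i]+[x0,y0]).round(1),onz(T,ce[i]+[x0,y0],.004).round(4))
```

```text
cap tri [ 0.4741 -0.1934  0.0916]
0.472 -0.192 (array([410.6, 281.3]), 219.57406060863286) (array([374.3, 210.6]), 197.8247755134944)
0.474 -0.192 (array([410.7, 280.2]), 219.59416811633855) (array([373.5, 210.3]), 197.426006027963)
0.474 -0.19 (array([409.6, 280.1]), 219.36105355853215) (array([373. , 210.7]), 197.89061209419742)
[[18, 61, 118], [22, 59, 116], [21, 70, 116]] [[18, 39, 85], [19, 44, 109], [21, 47, 153], [20, 48, 154], [23, 41, 149]] [[20, 62, 115], [19, 65, 117], [22, 66, 112], [21, 71, 115]]
top 58.0 [489.23275862 242.12643678] [ 0.98844075  0.15160759 22.537037    9.87037   ] (11, 8, 23, 7) [476 240]
scene 195.0 [376.65213675 190.76752137] [ 0.8267217  -0.56261104 23.51       12.69      ] (4, 2, 33, 25) [362 200]
hole 28 [182.8 188.3] [0.6327 0.277  0.004 ]
hole 5 [167.6 209.4] [0.585  0.3011 0.004 ]
hole 1 [194. 209.] [0.5912 0.2476 0.004 ]
hole 4 [199.5 209. ] [0.5924 0.2364 0.004 ]
hole 1 [173. 210.] [0.5848 0.2899 0.004 ]
hole 10 [167.5 224.2] [0.5541 0.2964 0.004 ]
hole 9 [200. 224.] [0.5612 0.2308 0.004 ]
hole 3 [197. 257.] [0.4929 0.227  0.004 ]
hole 36 [179.4 261.1] [0.481  0.2609 0.004 ]
hole 2 [198.5 261. ] [0.4851 0.2228 0.004 ]
hole 10 [248.5 220.8] [0.5777 0.1336 0.004 ]
hole 35 [262.2 227.5] [0.5667 0.1041 0.004 ]
hole 9 [288. 232.] [0.5625 0.0509 0.004 ]
hole 1 [277. 234.] [0.5562 0.0726 0.004 ]
hole 10 [235.8 260. ] [0.4946 0.1487 0.004 ]
hole 1 [275. 260.] [0.5025 0.0704 0.004 ]
hole 1 [249. 262.] [0.4932 0.1218 0.004 ]
hole 4 [252.5 264. ] [0.4899 0.1143 0.004 ]
hole 2 [270.5 263.5] [0.4945 0.0785 0.004 ]
hole 1 [272. 262.] [0.4978 0.0759 0.004 ]
hole 5 [257.6 265.2] [0.4885 0.1038 0.004 ]
hole 11 [265.6 265.2] [0.4901 0.0878 0.004 ]
hole 10 [275.7 271.4] [0.4796 0.0663 0.004 ]
```

Run:
```python
from h import *
T=eyes.camera("top");S=eyes.camera("scene")
print("tip",onz(T,(475.7,241.5),.007).round(4),onz(S,(352.5+.5,202),.007).round(4),onz(S,(361.5,200.5),.007).round(4),tri(T,(475.7,241.5),S,(361.5,200.5)).round(4))
# body widths: column profile of saturation difference near body
im=T["img"][236:262,470:540]; print(cv2.cvtColor(im,cv2.COLOR_RGB2HSV)[:,::8,2].T.tolist())
r=cv2.cvtColor(S["img"],cv2.COLOR_RGB2GRAY)[180:212,352:404]
print(env.get_state()["time_s"])
```

```text
tip [ 0.5804 -0.3288  0.007 ] [ 0.5976 -0.3023  0.007 ] [ 0.5844 -0.3209  0.007 ] [ 0.5848 -0.3284  0.0022]
[[117, 117, 119, 118, 114, 117, 117, 79, 79, 80, 119, 120, 117, 114, 118, 116, 119, 118, 116, 118, 115, 113, 115, 117, 117, 117], [119, 115, 114, 110, 145, 130, 92, 72, 81, 84, 77, 81, 79, 119, 114, 115, 118, 116, 116, 122, 115, 112, 116, 111, 116, 117], [115, 113, 116, 120, 143, 143, 127, 119, 100, 85, 77, 77, 82, 81, 83, 81, 121, 119, 114, 113, 117, 114, 116, 117, 119, 120], [118, 119, 115, 116, 127, 146, 146, 149, 143, 121, 101, 80, 74, 84, 82, 78, 79, 80, 80, 118, 118, 115, 118, 120, 120, 119], [116, 118, 115, 114, 115, 117, 150, 152, 150, 150, 150, 111, 92, 75, 80, 84, 83, 85, 80, 119, 117, 117, 113, 115, 117, 112], [120, 117, 114, 115, 116, 112, 117, 120, 154, 151, 152, 153, 154, 102, 80, 75, 82, 79, 80, 81, 81, 118, 118, 115, 115, 116], [113, 115, 117, 115, 116, 115, 119, 118, 114, 146, 149, 142, 145, 136, 113, 92, 82, 71, 79, 81, 79, 81, 78, 81, 77, 120], [116, 115, 115, 116, 119, 116, 110, 115, 117, 121, 122, 146, 135, 129, 126, 110, 92, 78, 45, 34, 68, 84, 83, 75, 117, 116], [116, 115, 119, 114, 119, 116, 113, 116, 112, 120, 87, 87, 118, 91, 88, 82, 103, 90, 63, 95, 120, 118, 115, 115, 113, 116]]
0.4
```

View pics/m_scene.png

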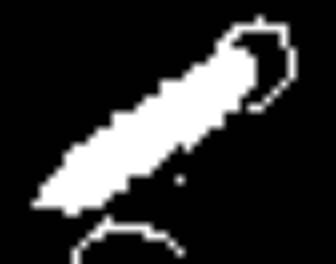

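Run:
```python
from h import *
T=eyes.camera("top");S=eyes.camera("scene")
a,b=[onz(T,p,.010)[:2] for p in((486,243.3),(518,248.2))]
u=(b-a)/np.linalg.norm(b-a);print(a,b,u,"angle tip dir",np.arctan2(-u[1],-u[0]))
e=onz(T,(535,250.8),.011)[:2];t=onz(T,(475,241.6),.007)[:2];print("ends",e,t,np.linalg.norm(e-t),"mid",(e+t)/2)
c=np.array([.5706,-.4397]);print("from cap",c-u*(.0585-.008))
print(onz(S,(376.5,191),.010), onz(T,(495,244.6),.010))
for P in ([.575,-.386,.010],[.578,-.386,.01]): print(proj(S,np.array(P)),proj(T,np.array(P)))
s=env.get_state();R=cv2.Rodrigues(np.eye(3))[0]
from scipy.spatial.transform import Rotation as Ro
q=s["ee_rot"];print(s["tool_pos"],Ro.from_quat([q[1],q[2],q[3],q[0]]).as_matrix().round(4))
```

```text
[ 0.57799913 -0.34892758] [ 0.57437873 -0.41347517] [-0.05600073 -0.99843073] angle tip dir 1.51476628080752
ends [ 0.57222773 -0.44734834] [ 0.58001133 -0.32740085] 0.12019976944201939 mid [ 0.57611953 -0.3873746 ]
from cap [ 0.57342804 -0.38927925]
[ 0.57583117 -0.37791667  0.01      ] [ 0.57714084 -0.36709524  0.01      ]
[378.434199   189.78210903] [504.35082658 246.55738885]
[377.44605497 189.41283748] [504.40366225 245.10669671]
[ 0.26460155 -0.62095489  0.23123646] [[ 9.20e-01  3.92e-01 -0.00e+00]
 [ 3.92e-01 -9.20e-01  1.00e-04]
 [ 0.00e+00 -1.00e-04 -1.00e+00]]
```

Emit:
carry_out(
  linear=[
    [0.9,-0.78,0],
    [0.9,-0.78,0],
    [0.9,-0.78,0],
    [0.9,-0.78,0],
    [0.9,-0.78,0],
    [0.9,-0.78,0],
    [0.9,-0.78,0],
  ],
  twist=[
    [0,0,0],
    [0,0,0],
    [0,0,0],
    [0,0,0],
    [0,0,0],
    [0,0,0],
    [0,0,0],
  ],
  gripper=1,
)

```text
time_s: 1.2
tool_pos: [0.3696, -0.4065, 0.2317]
ee_rot: [0.0, 0.98, 0.201, 0.0]
ft_force: [-1.3, -0.6, -0.2]
finger_gap: 1.001
```

Emit:
carry_out(
  linear=[
    [0.9,-0.78,0.3],
    [0.9,-0.78,0.3],
    [0.9,-0.78,0.3],
    [0.9,-0.78,0.3],
    [0.9,-0.78,0.3],
    [0.9,-0.78,0.3],
    [0.9,-0.78,0.3],
    [0.9,-0.78,0.3],
    [0.9,-0.78,0.3],
    [0.9,-0.78,0.3],
    [0.9,-0.78,0.3],
    [0.9,-0.78,0.3],
  ],
  twist=[
    [0,0,-0.372],
    [0,0,-0.372],
    [0,0,-0.372],
    [0,0,-0.372],
    [0,0,-0.372],
    [0,0,-0.372],
    [0,0,-0.372],
    [0,0,-0.372],
    [0,0,-0.372],
    [0,0,-0.372],
    [0,0,-0.372],
    [0,0,-0.372],
  ],
)

```text
time_s: 2.4
tool_pos: [0.4735, -0.1932, 0.1713]
ee_rot: [0.0, 0.708, 0.707, -0.0]
ft_force: [-0.2, 0.3, -0.7]
finger_gap: 1.002
```

```bash
cat >> h.py <<'E'
from scipy.spatial.transform import Rotation as Ro
def go(x,y,z,psi=None):
    s=env.get_state();q=s["ee_rot"];R=Ro.from_quat([q[1],q[2],q[3],q[0]]).as_matrix()
    cur=np.arctan2(R[1,0],R[0,0]);
    d=R.T@(np.array([x,y,z])-s["tool_pos"])/.2
    print("pos",s["tool_pos"].round(4),"psi",round(cur,4),"tz",R[:,2].round(4),"t",s["time_s"],"gap",round(float(s["finger_gap"]),3),"F",s["ft_force"].round(1))
    print("linear",d.round(4),"twz",None if psi is None else round(-((psi-cur+np.pi)%(2*np.pi)-np.pi)/np.pi,4))
E
python3 -c "
from h import *
go(.474,-.193,.038,np.pi/2)
c=eyes.camera('scene');cv2.imwrite('pics/s1.png',c['img'][:,:,::-1])
c=eyes.camera('top');cv2.imwrite('pics/t1.png',c['img'][:,:,::-1])"
```

```text
pos [ 0.4735 -0.1932  0.1713] psi 1.5692 tz [ 1.e-04 -2.e-04 -1.e+00] t 2.4 gap 1.002 F [-0.2  0.3 -0.7]
linear [0.0011 0.0025 0.6667] twz -0.0005
```

View pics/s1.png

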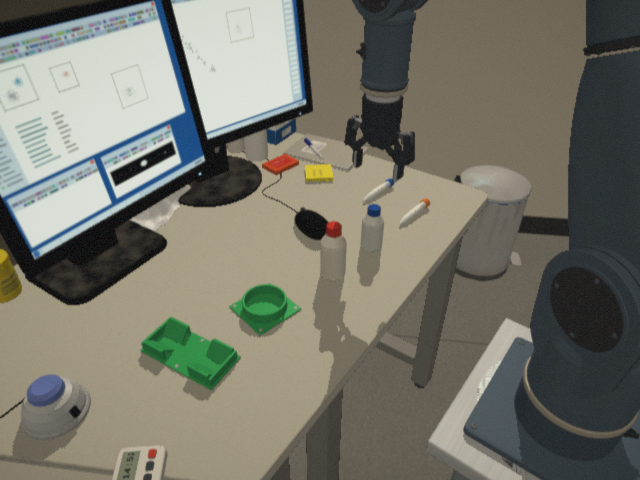

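The scene view shows the open gripper at about (381,160), above the blue-cap bottle at (372,235), with the jaws straddling it along x. Descending.

Emit:
carry_out(
  linear=[
    [0,0.002,0.15],
    [0,0.002,0.3],
    [0,0.002,0.42],
    [0,0.002,0.52],
    [0,0.002,0.6],
    [0,0.002,0.65],
    [0,0.002,0.667],
    [0,0.002,0.667],
    [0,0.002,0.667],
  ],
  twist=[
    [0,0,0],
    [0,0,0],
    [0,0,0],
    [0,0,0],
    [0,0,0],
    [0,0,0],
    [0,0,0],
    [0,0,0],
    [0,0,0],
  ],
)

```text
time_s: 3.4
tool_pos: [0.4743, -0.193, 0.0385]
ee_rot: [0.0, 0.707, 0.707, 0.0]
ft_force: [-0.2, 0.2, 0.5]
finger_gap: 1.001
```

Emit:
carry_out(
  linear=[
    [0,0,0],
    [0,0,0],
    [0,0,0],
    [0,0,0],
    [0,0,0],
    [0,0,0],
    [0,0,0],
    [0,0,0],
    [0,0,0],
    [0,0,0],
  ],
  twist=[
    [0,0,0],
    [0,0,0],
    [0,0,0],
    [0,0,0],
    [0,0,0],
    [0,0,0],
    [0,0,0],
    [0,0,0],
    [0,0,0],
    [0,0,0],
  ],
  gripper=0,
)

```text
time_s: 4.4
tool_pos: [0.4739, -0.193, 0.0385]
ee_rot: [0.0, 0.707, 0.707, -0.0]
ft_force: [-1.5, -0.2, 7.8]
finger_gap: 0.548
```

```bash
python3 -c "
from h import *
go(.474,-.193,.205,np.pi/2)
c=eyes.camera('scene');cv2.imwrite('pics/s2.png',c['img'][:,:,::-1])"
```

```text
pos [ 0.4739 -0.193   0.0385] psi 1.5713 tz [ 3.e-04 -5.e-04 -1.e+00] t 4.4 gap 0.548 F [-1.5 -0.2  7.8]
linear [-4.000e-04  1.000e-03 -8.324e-01] twz 0.0001
```

View pics/s2.png

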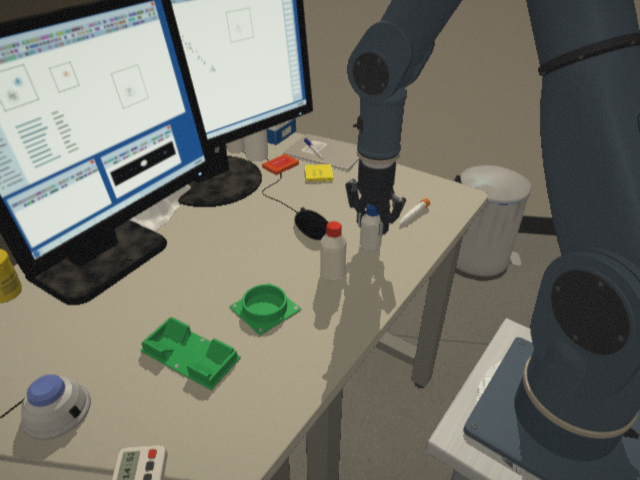

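Gripped: the gap of 0.548 is about 47 mm, and the picture shows the pads on the body under the blue cap at about (371,213). Lifting.

Emit:
carry_out(
  linear=[
    [0,0,-0.05],
    [0,0,-0.15],
    [0,0,-0.28],
    [0,0,-0.42],
    [0,0,-0.56],
    [0,0,-0.7],
    [0,0,-0.79],
    [0,0,-0.83],
    [0,0,-0.83],
  ],
  twist=[
    [0,0,0],
    [0,0,0],
    [0,0,0],
    [0,0,0],
    [0,0,0],
    [0,0,0],
    [0,0,0],
    [0,0,0],
    [0,0,0],
  ],
)

```text
time_s: 5.35
tool_pos: [0.4742, -0.193, 0.2049]
ee_rot: [0.001, 0.707, 0.707, 0.0]
ft_force: [-0.2, 0.6, -1.8]
finger_gap: 0.548
```

```bash
python3 -c "
from h import *
go(.5286,.0999,.205,np.pi/2)
c=eyes.camera('scene');cv2.imwrite('pics/s3.png',c['img'][:,:,::-1])"
```

```text
pos [ 0.4742 -0.193   0.2049] psi 1.5714 tz [ 1.7e-03 -7.0e-04 -1.0e+00] t 5.35 gap 0.548 F [-0.2  0.6 -1.8]
linear [ 1.4641e+00  2.7290e-01 -1.0000e-03] twz 0.0002
```

View pics/s3.png

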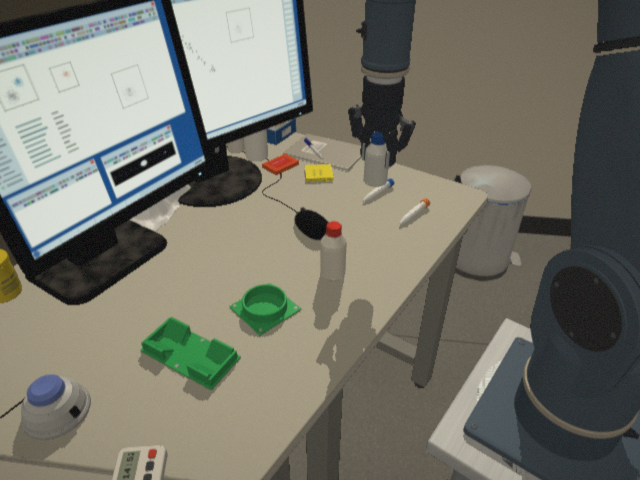

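The bottle hangs upright in the jaws at about (376,160). Carrying it to the round nest at a height well above the red bottle.

Emit:
carry_out(
  linear=[
    [0.08,0.015,0],
    [0.25,0.05,0],
    [0.45,0.085,0],
    [0.65,0.12,0],
    [0.85,0.16,0],
  ],
  twist=[
    [0,0,0],
    [0,0,0],
    [0,0,0],
    [0,0,0],
    [0,0,0],
  ],
)

```text
time_s: 5.9
tool_pos: [0.505, -0.0214, 0.2026]
ee_rot: [-0.001, 0.707, 0.707, -0.001]
ft_force: [0.1, -0.1, -2.0]
finger_gap: 0.549
```

Emit:
carry_out(
  linear=[
    [0.18,0.033,0],
    [0.34,0.062,0],
    [0.47,0.087,0],
    [0.56,0.105,0],
    [0.614,0.113,0],
    [0.614,0.113,0],
    [0.614,0.113,0],
  ],
  twist=[
    [0,0,0],
    [0,0,0],
    [0,0,0],
    [0,0,0],
    [0,0,0],
    [0,0,0],
    [0,0,0],
  ],
)

```text
time_s: 6.6
tool_pos: [0.5279, 0.0989, 0.2032]
ee_rot: [-0.0, 0.707, 0.707, -0.001]
ft_force: [-0.8, 0.3, -1.4]
finger_gap: 0.548
```

```bash
python3 -c "
from h import *
go(.5286,.0999,.06,np.pi/2)
c=eyes.camera('scene');cv2.imwrite('pics/s4.png',c['img'][:,:,::-1])
b,_=blobs(c['img'],(100,100,40),(125,255,255),8,(180,100,420,300))
for k in b: print(cen(k),cv2.contourArea(k))
p=env.get_state()['tool_pos'];print(proj(c,p+[0,0,.055]), onz(c,(265,303),.004))"
```

```text
pos [0.5279 0.0989 0.2032] psi 1.5709 tz [-1.4e-03 -9.0e-04 -1.0e+00] t 6.6 gap 0.548 F [-0.8  0.3 -1.4]
linear [0.0055 0.0047 0.716 ] twz 0.0
[188.8621778  137.08048396] 950.5
[285.15274463 131.14638027] 209.5
[250.91385768 194.90387016] 133.5
[390.46666667 181.04      ] 12.5
[307.19444444 141.625     ] 12.0
[256.32875489 194.10132299] [0.53504872 0.09513034 0.004     ]
```

View pics/s4.png

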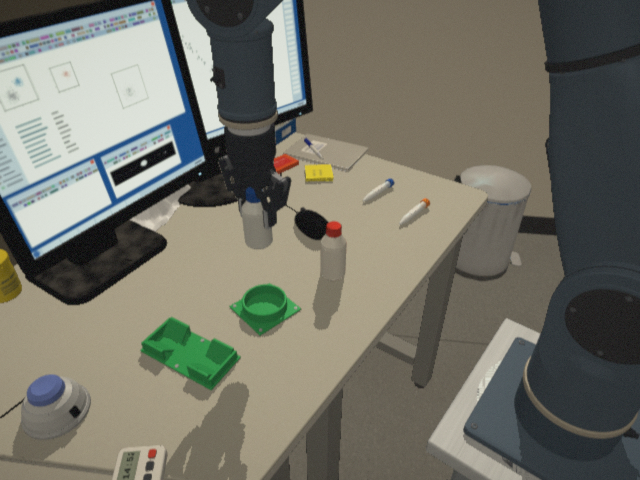

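The bottle, at about (257,220), is in line above the nest at (265,303). Lowering.

Emit:
carry_out(
  linear=[
    [0,0.004,0.1],
    [0.005,0.004,0.25],
    [0.005,0.004,0.4],
    [0.005,0.004,0.53],
    [0.005,0.004,0.63],
    [0.005,0.004,0.7],
    [0.005,0.004,0.75],
    [0.005,0.004,0.775],
    [0.005,0.004,0.79],
    [0.005,0.004,0.797],
    [0.005,0.004,0.8],
    [0.005,0.004,0.8],
  ],
  twist=[
    [0,0,0],
    [0,0,0],
    [0,0,0],
    [0,0,0],
    [0,0,0],
    [0,0,0],
    [0,0,0],
    [0,0,0],
    [0,0,0],
    [0,0,0],
    [0,0,0],
    [0,0,0],
  ],
)

```text
time_s: 7.85
tool_pos: [0.5293, 0.1011, 0.0443]
ee_rot: [0.0, 0.707, 0.707, 0.0]
ft_force: [-0.6, 0.9, -0.2]
finger_gap: 0.551
```

```bash
python3 -c "
from h import *
go(.5286,.0999,.0425,np.pi/2)
c=eyes.camera('scene');cv2.imwrite('pics/s5.png',cv2.resize(c['img'][130:350,180:340,::-1],None,fx=2.7,fy=2.7))"
```

```text
pos [0.5293 0.1011 0.0443] psi 1.5715 tz [ 6.e-04  1.e-04 -1.e+00] t 7.85 gap 0.551 F [-0.6  0.9 -0.2]
linear [-0.0058 -0.0036  0.009 ] twz 0.0002
```

View pics/s5.png

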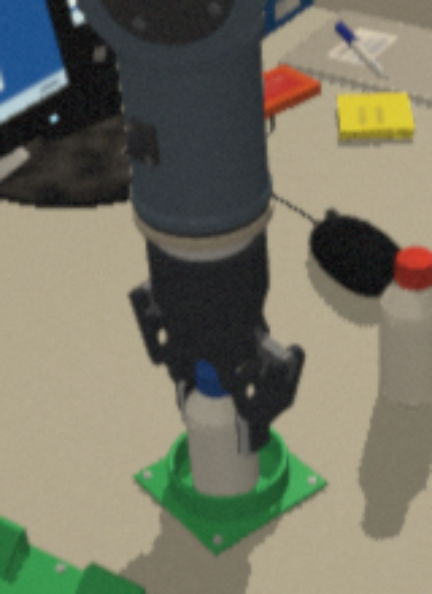

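The bottle stands inside the cup at about (222,440) in this crop, with roughly 1–2 mm to go. Easing it down to contact.

Emit:
carry_out(
  linear=[
    [0,0,0.004],
    [0,0,0.008],
    [0,0,0.009],
    [0,0,0.009],
  ],
  twist=[
    [0,0,0],
    [0,0,0],
    [0,0,0],
    [0,0,0],
  ],
)

```text
time_s: 8.3
tool_pos: [0.5292, 0.1011, 0.0426]
ee_rot: [0.0, 0.707, 0.707, 0.0]
ft_force: [-1.8, 0.5, 4.5]
finger_gap: 0.548
```

```bash
python3 -c "
from h import *
go(.5286,.0999,.042)"
```

```text
pos [0.5292 0.1011 0.0426] psi 1.5715 tz [ 6.e-04 -0.e+00 -1.e+00] t 8.3 gap 0.548 F [-1.8  0.5  4.5]
linear [-0.0059 -0.0031  0.0029] twz None
```

Contact: Fz rose to +4.5 N. Opening, then rising straight up.

Emit:
carry_out(
  linear=[
    [0,0,0],
    [0,0,0],
    [0,0,0],
    [0,0,0],
    [0,0,0],
    [0,0,0],
    [0,0,0],
    [0,0,0],
  ],
  twist=[
    [0,0,0],
    [0,0,0],
    [0,0,0],
    [0,0,0],
    [0,0,0],
    [0,0,0],
    [0,0,0],
    [0,0,0],
  ],
  gripper=1,
)

```text
time_s: 9.1
tool_pos: [0.5291, 0.101, 0.0421]
ee_rot: [-0.0, 0.707, 0.707, 0.0]
ft_force: [0.3, -0.6, -0.4]
finger_gap: 0.998
```

Emit:
carry_out(
  linear=[
    [0,0,-0.05],
    [0,0,-0.15],
    [0,0,-0.3],
    [0,0,-0.48],
    [0,0,-0.66],
    [0,0,-0.8],
    [0,0,-0.87],
    [0,0,-0.9],
    [0,0,-0.9],
  ],
  twist=[
    [0,0,0],
    [0,0,0],
    [0,0,0],
    [0,0,0],
    [0,0,0],
    [0,0,0],
    [0,0,0],
    [0,0,0],
    [0,0,0],
  ],
)

```text
time_s: 10.0
tool_pos: [0.5293, 0.101, 0.223]
ee_rot: [0.0, 0.707, 0.707, 0.001]
ft_force: [0.7, -0.6, 0.0]
finger_gap: 0.999
```

```bash
python3 -c "
from h import *
go(.5755,-.387,.22,1.511)
c=eyes.camera('scene');cv2.imwrite('pics/s6.png',c['img'][:,:,::-1])"
```

```text
pos [0.5293 0.101  0.223 ] psi 1.5713 tz [ 1.4e-03  2.0e-04 -1.0e+00] t 10.0 gap 0.999 F [ 0.7 -0.6  0. ]
linear [-2.4402  0.2299  0.0146] twz 0.0192
```

View pics/s6.png

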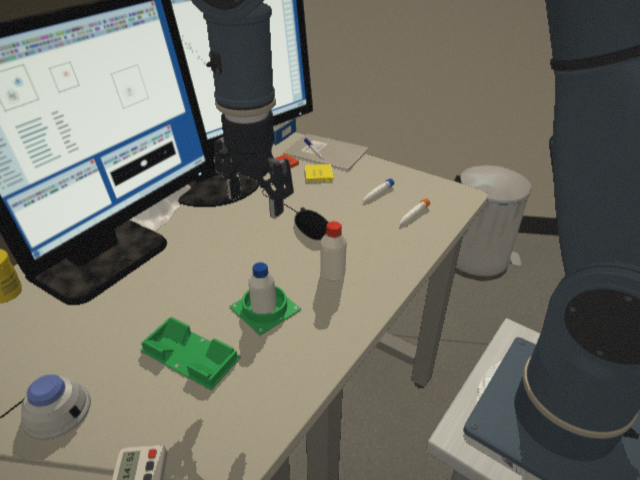

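The bottle stands upright in the round nest at about (263,290), with its blue cap on top. Going to the tube.

Emit:
carry_out(
  linear=[
    [-0.1,0.01,0],
    [-0.3,0.028,0],
    [-0.54,0.05,0],
    [-0.78,0.073,0],
    [-0.95,0.089,0],
    [-0.95,0.089,0],
  ],
  twist=[
    [0,0,0],
    [0,0,0],
    [0,0,0],
    [0,0,0],
    [0,0,0],
    [0,0,0],
  ],
)

```text
time_s: 10.65
tool_pos: [0.5461, -0.0953, 0.2203]
ee_rot: [-0.0, 0.71, 0.704, -0.002]
ft_force: [-0.1, 0.4, -0.9]
finger_gap: 1.0
```

Emit:
carry_out(
  linear=[
    [-0.2,0.018,0],
    [-0.44,0.041,0],
    [-0.68,0.063,0],
    [-0.9,0.084,0],
    [-0.9,0.084,0],
  ],
  twist=[
    [0,0,0],
    [0,0,0],
    [0,0,0],
    [0,0,0],
    [0,0,0],
  ],
)

```text
time_s: 11.15
tool_pos: [0.5622, -0.2761, 0.2199]
ee_rot: [-0.0, 0.71, 0.704, -0.002]
ft_force: [0.4, -0.7, -1.1]
finger_gap: 0.999
```

Emit:
carry_out(
  linear=[
    [-0.15,0.014,0.1],
    [-0.35,0.033,0.25],
    [-0.5,0.048,0.4],
    [-0.59,0.057,0.5],
    [-0.59,0.057,0.5],
    [-0.59,0.057,0.5],
    [-0.59,0.057,0.5],
  ],
  twist=[
    [0,0,0.019],
    [0,0,0.019],
    [0,0,0.019],
    [0,0,0.019],
    [0,0,0.019],
    [0,0,0.019],
    [0,0,0.019],
  ],
)

```text
time_s: 11.85
tool_pos: [0.5764, -0.3851, 0.1227]
ee_rot: [0.0, 0.727, 0.687, 0.001]
ft_force: [1.2, -0.1, 0.5]
finger_gap: 0.998
```

```bash
python3 -c "
from h import *
go(.5755,-.387,.003,1.511)
c=eyes.camera('scene');cv2.imwrite('pics/s7.png',c['img'][:,:,::-1])"
```

```text
pos [ 0.5764 -0.3851  0.1227] psi 1.5137 tz [ 1.e-03  8.e-04 -1.e+00] t 11.85 gap 0.998 F [ 1.2 -0.1  0.5]
linear [-0.0104 -0.0045  0.5986] twz 0.0009
```

View pics/s7.png

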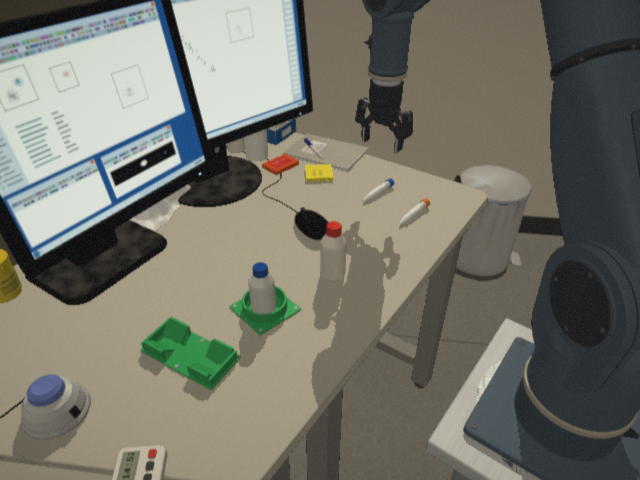

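The gripper is at about (385,130), over the blue-cap tube at (380,190). The orange tube clears the near finger. Descending.

Emit:
carry_out(
  linear=[
    [-0.01,-0.004,0.1],
    [-0.01,-0.004,0.23],
    [-0.01,-0.004,0.36],
    [-0.01,-0.004,0.47],
    [-0.01,-0.004,0.54],
    [-0.01,-0.004,0.58],
    [-0.01,-0.004,0.592],
    [-0.01,-0.004,0.592],
    [-0.01,-0.004,0.592],
  ],
  twist=[
    [0,0,0],
    [0,0,0],
    [0,0,0],
    [0,0,0],
    [0,0,0],
    [0,0,0],
    [0,0,0],
    [0,0,0],
    [0,0,0],
  ],
)

```text
time_s: 12.8
tool_pos: [0.5751, -0.3892, 0.0048]
ee_rot: [0.001, 0.728, 0.686, 0.0]
ft_force: [1.0, 0.3, 0.1]
finger_gap: 0.999
```

```bash
python3 -c "
from h import *
go(.5755,-.387,.004,1.511)
c=eyes.camera('scene');cv2.imwrite('pics/s8.png',cv2.resize(c['img'][120:260,320:460,::-1],None,fx=4,fy=4))"
```

```text
pos [ 0.5751 -0.3892  0.0048] psi 1.5117 tz [ 1.4e-03 -8.0e-04 -1.0e+00] t 12.8 gap 0.999 F [1.  0.3 0.1]
linear [0.0112 0.0012 0.0041] twz 0.0002
```

View pics/s8.png

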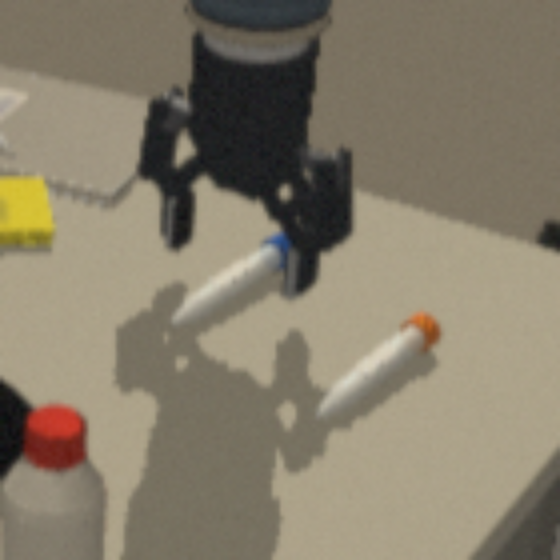

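The fingers straddle the blue-cap tube: tips at about (178,245) and (300,290) in the crop, tube middle at (234,283). Closing.

Emit:
carry_out(
  linear=[
    [0.005,0,0.002],
    [0.01,0,0.004],
    [0.01,0,0.004],
    [0.01,0,0.004],
    [0.01,0,0.004],
    [0.01,0,0.004],
    [0.01,0,0.004],
    [0.01,0,0.004],
    [0.01,0,0.004],
    [0.01,0,0.004],
    [0.01,0,0.004],
    [0.01,0,0.004],
  ],
  twist=[
    [0,0,0],
    [0,0,0],
    [0,0,0],
    [0,0,0],
    [0,0,0],
    [0,0,0],
    [0,0,0],
    [0,0,0],
    [0,0,0],
    [0,0,0],
    [0,0,0],
    [0,0,0],
  ],
  gripper=0,
)

```text
time_s: 14.05
tool_pos: [0.5748, -0.387, 0.003]
ee_rot: [0.0, 0.728, 0.686, 0.0]
ft_force: [-0.6, 0.7, 3.8]
finger_gap: 0.167
```

Emit:
carry_out(
  linear=[
    [0,0,0],
    [0,0,0],
    [0,0,-0.03],
    [0,0,-0.12],
    [0,0,-0.25],
    [0,0,-0.4],
    [0,0,-0.5],
    [0,0,-0.5],
  ],
  twist=[
    [0,0,0],
    [0,0,0],
    [0,0,0],
    [0,0,0],
    [0,0,0],
    [0,0,0],
    [0,0,0],
    [0,0,0],
  ],
)

```text
time_s: 14.85
tool_pos: [0.5759, -0.3876, 0.1062]
ee_rot: [0.002, 0.728, 0.686, 0.001]
ft_force: [0.9, 0.2, -0.1]
finger_gap: 0.168
```

```bash
python3 -c "
from h import *
go(.557,.2635,.22,np.pi+.12)
c=eyes.camera('scene');cv2.imwrite('pics/s9.png',cv2.resize(c['img'][80:240,310:470,::-1],None,fx=3.5,fy=3.5))
c=eyes.camera('top');cv2.imwrite('pics/t9.png',c['img'][:,:,::-1])"
```

```text
pos [ 0.5759 -0.3876  0.1062] psi 1.5116 tz [ 0.0038 -0.0023 -1.    ] t 14.85 gap 0.168 F [ 0.9  0.2 -0.1]
linear [ 3.2432 -0.2847 -0.5769] twz -0.557
```

View pics/s9.png

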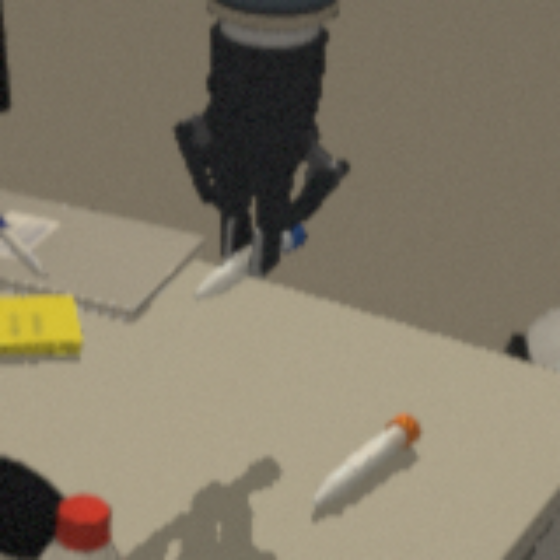

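View pics/t9.png

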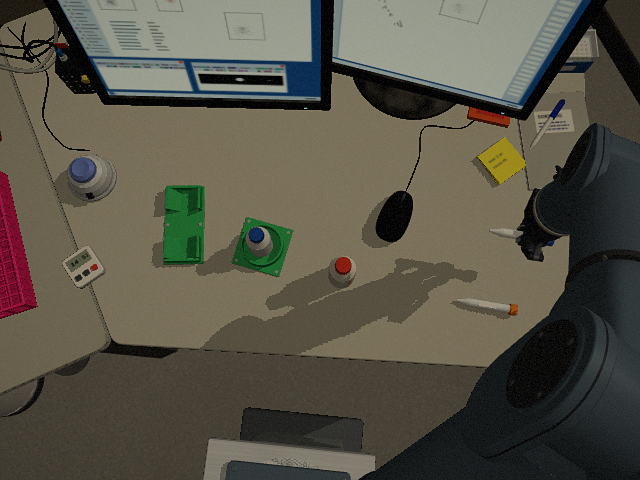

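The tube is held level in the jaws near its middle, and the bottle is still upright in its nest at (260,240) in the top view. Carrying the tube over.

Emit:
carry_out(
  linear=[
    [0.05,-0.005,-0.12],
    [0.15,-0.013,-0.32],
    [0.32,-0.028,-0.48],
    [0.53,-0.047,-0.56],
    [0.73,-0.064,-0.57],
    [0.9,-0.079,-0.57],
  ],
  twist=[
    [0,0,0],
    [0,0,0],
    [0,0,0],
    [0,0,0],
    [0,0,0],
    [0,0,0],
  ],
)

```text
time_s: 15.55
tool_pos: [0.5689, -0.2039, 0.2164]
ee_rot: [-0.001, 0.727, 0.686, -0.0]
ft_force: [0.8, -0.0, -0.5]
finger_gap: 0.168
```

Emit:
carry_out(
  linear=[
    [0.2,-0.018,0],
    [0.4,-0.035,0],
    [0.6,-0.053,0],
    [0.8,-0.07,0],
    [0.95,-0.083,0],
  ],
  twist=[
    [0,0,0],
    [0,0,0],
    [0,0,0],
    [0,0,0],
    [0,0,0],
  ],
)

```text
time_s: 16.05
tool_pos: [0.563, -0.0128, 0.2156]
ee_rot: [-0.001, 0.727, 0.687, -0.001]
ft_force: [-0.1, -0.3, -0.4]
finger_gap: 0.169
```

Emit:
carry_out(
  linear=[
    [0.15,-0.013,0],
    [0.3,-0.026,0],
    [0.45,-0.04,0],
    [0.6,-0.053,0],
    [0.7,-0.061,0],
    [0.78,-0.068,0],
    [0.8,-0.07,0],
    [0.8,-0.07,0],
  ],
  twist=[
    [0,0,0],
    [0,0,0],
    [0,0,0],
    [0,0,0],
    [0,0,0],
    [0,0,0],
    [0,0,0],
    [0,0,0],
  ],
)

```text
time_s: 16.85
tool_pos: [0.5593, 0.1447, 0.2163]
ee_rot: [-0.0, 0.727, 0.686, -0.001]
ft_force: [1.0, -0.9, 0.2]
finger_gap: 0.164
```

```bash
python3 -c "
from h import *
go(.557,.2635,.2,np.pi+.12)
print(env.get_state()['qpos'].round(2))
c=eyes.camera('scene');cv2.imwrite('pics/s10.png',c['img'][:,:,::-1])"
```

```text
pos [0.5593 0.1447 0.2163] psi 1.5123 tz [-1.1e-03 -5.0e-04 -1.0e+00] t 16.85 gap 0.164 F [ 1.  -0.9  0.2]
linear [ 0.5922 -0.0462  0.0811] twz -0.5568
[-0.07  0.46 -0.39  1.71  0.2   1.01 -0.6 ]
```

View pics/s10.png

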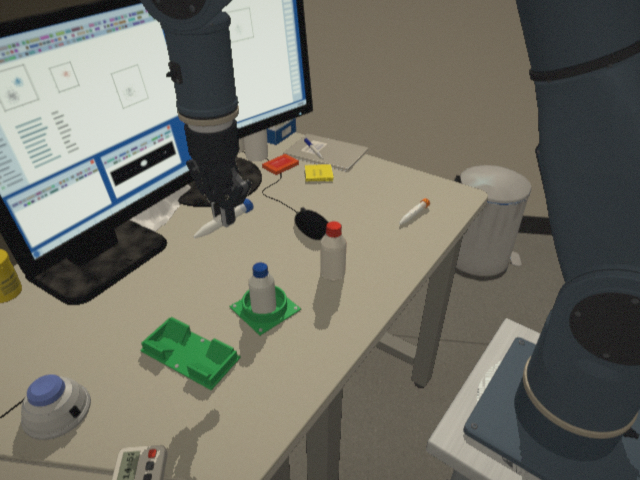

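The tube is held firmly, and the red bottle and orange tube have not moved. Moving over the trough and turning.

Emit:
carry_out(
  linear=[
    [0.1,-0.01,0],
    [0.2,-0.015,0],
    [0.3,-0.023,0],
    [0.4,-0.03,0.02],
    [0.5,-0.04,0.05],
    [0.57,-0.045,0.08],
    [0.592,-0.046,0.08],
    [0.592,-0.046,0.08],
    [0.592,-0.046,0.08],
    [0.592,-0.046,0.08],
    [0.592,-0.046,0.08],
    [0.592,-0.046,0.08],
  ],
  twist=[
    [0,0,-0.04],
    [0,0,-0.085],
    [0,0,-0.13],
    [0,0,-0.175],
    [0,0,-0.22],
    [0,0,-0.265],
    [0,0,-0.31],
    [0,0,-0.355],
    [0,0,-0.4],
    [0,0,-0.445],
    [0,0,-0.49],
    [0,0,-0.53],
  ],
)

```text
time_s: 18.1
tool_pos: [0.5581, 0.2615, 0.2006]
ee_rot: [-0.0, -0.019, 1.0, -0.001]
ft_force: [-0.8, 0.1, -1.1]
finger_gap: 0.171
```

```bash
python3 -c "
from h import *
go(.557,.2635,.12,np.pi+.12)"
```

```text
pos [0.5581 0.2615 0.2006] psi -3.1031 tz [-0.     -0.0013 -1.    ] t 18.1 gap 0.171 F [-0.8  0.1 -1.1]
linear [0.0051 0.0109 0.4029] twz -0.026
```

Emit:
carry_out(
  linear=[
    [0.005,0.01,0.08],
    [0.005,0.01,0.2],
    [0.005,0.01,0.32],
    [0.005,0.01,0.4],
    [0.005,0.01,0.4],
    [0.005,0.01,0.4],
  ],
  twist=[
    [0,0,-0.026],
    [0,0,-0.026],
    [0,0,-0.026],
    [0,0,-0.026],
    [0,0,-0.026],
    [0,0,-0.026],
  ],
)

```text
time_s: 18.7
tool_pos: [0.5567, 0.2652, 0.1213]
ee_rot: [0.0, -0.058, 0.998, -0.0]
ft_force: [-0.2, -0.1, 0.4]
finger_gap: 0.168
```

```bash
python3 -c "
from h import *
go(.557,.2635,.01,np.pi+.12)
c=eyes.camera('scene');cv2.imwrite('pics/s11.png',cv2.resize(c['img'][190:400,90:310,::-1],None,fx=2.7,fy=2.7))
c=eyes.camera('top');cv2.imwrite('pics/t11.png',cv2.resize(c['img'][130:310,100:320,::-1],None,fx=3,fy=3))"
```

```text
pos [0.5567 0.2652 0.1213] psi -3.0254 tz [ 0.e+00 -1.e-04 -1.e+00] t 18.7 gap 0.168 F [-0.2 -0.1  0.4]
linear [-0.0007 -0.0086  0.5564] twz -0.0012
```

View pics/s11.png

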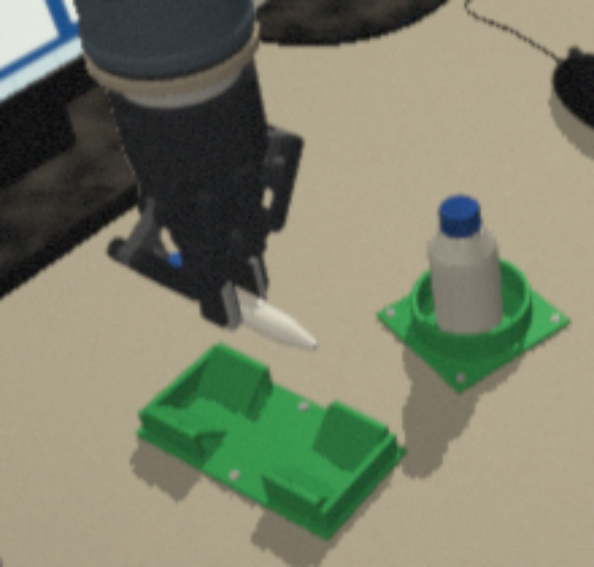

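View pics/t11.png

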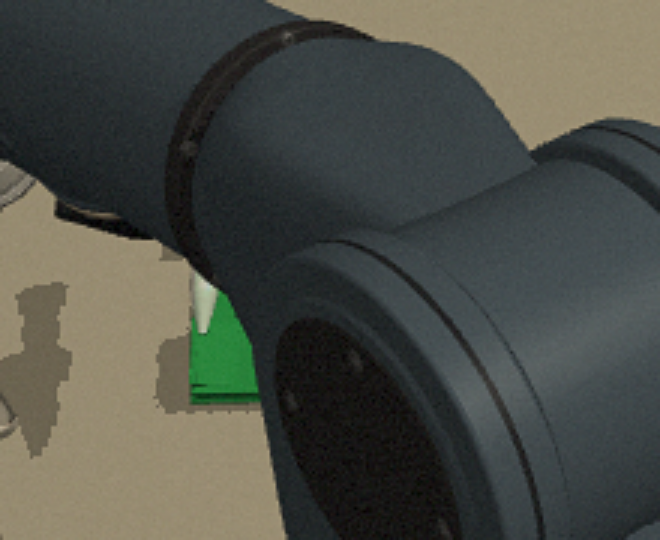

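```bash
python3 -c "
from h import *
S=eyes.camera('scene');T=eyes.camera('top')
print(tri(T,(168.3,240.6),S,(207.8,318.7)))"
```

```text
[0.49807997 0.25722983 0.11993366]
```

Tip triangulated at (0.498, 0.257), about 2 mm from where a centred tube should put it. The tube lines up with the trough. Lowering slowly.

Emit:
carry_out(
  linear=[
    [0,-0.008,0.08],
    [0,-0.008,0.18],
    [0,-0.008,0.28],
    [0,-0.008,0.37],
    [0,-0.008,0.43],
    [0,-0.008,0.48],
    [0,-0.008,0.51],
    [0,-0.008,0.53],
    [0,-0.008,0.54],
    [0,-0.008,0.55],
    [0,-0.008,0.55],
    [0,-0.008,0.55],
  ],
  twist=[
    [0,0,0],
    [0,0,0],
    [0,0,0],
    [0,0,0],
    [0,0,0],
    [0,0,0],
    [0,0,0],
    [0,0,0],
    [0,0,0],
    [0,0,0],
    [0,0,0],
    [0,0,0],
  ],
)

```text
time_s: 20.1
tool_pos: [0.5566, 0.2641, 0.0112]
ee_rot: [0.0, -0.058, 0.998, 0.0]
ft_force: [1.0, 0.5, 0.2]
finger_gap: 0.168
```

```bash
python3 -c "
from h import *
go(.557,.2635,.0075,np.pi+.12)
c=eyes.camera('scene');cv2.imwrite('pics/s12.png',cv2.resize(c['img'][230:400,110:280,::-1],None,fx=3.3,fy=3.3))"
```

```text
pos [0.5566 0.2641 0.0112] psi -3.0248 tz [ 4.e-04  2.e-04 -1.e+00] t 20.1 gap 0.168 F [1.  0.5 0.2]
linear [-0.0014 -0.0032  0.0185] twz -0.001
```

View pics/s12.png

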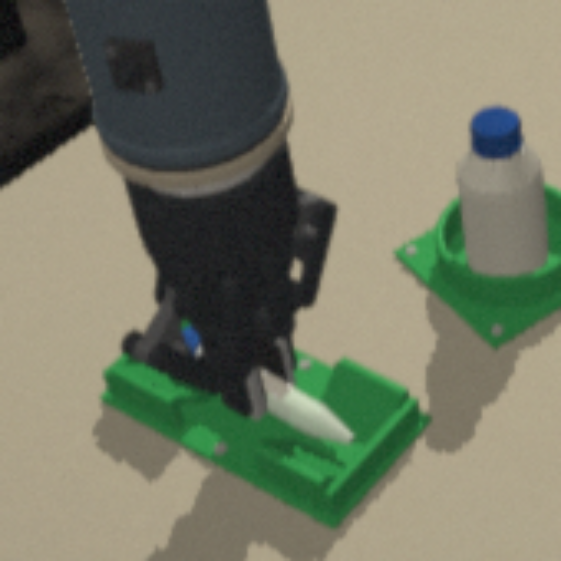

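The tube lies inside the trough between the end walls, tip at about (350,438) in the crop. Going down the last 3–4 mm.

Emit:
carry_out(
  linear=[
    [0,0,0.005],
    [0,0,0.01],
    [0,0,0.015],
    [0,0,0.018],
    [0,0,0.019],
    [0,0,0.019],
  ],
  twist=[
    [0,0,0],
    [0,0,0],
    [0,0,0],
    [0,0,0],
    [0,0,0],
    [0,0,0],
  ],
)

```text
time_s: 20.75
tool_pos: [0.5564, 0.2639, 0.0071]
ee_rot: [-0.0, -0.058, 0.998, -0.0]
ft_force: [0.8, -0.3, 0.6]
finger_gap: 0.173
```

```bash
python3 -c "
from h import *
go(.557,.2635,.007,np.pi+.12)"
```

```text
pos [0.5564 0.2639 0.0071] psi -3.0247 tz [-1.e-04 -1.e-04 -1.e+00] t 20.75 gap 0.173 F [ 0.8 -0.3  0.6]
linear [-0.0025 -0.0026  0.0006] twz -0.001
```

Emit:
carry_out(
  linear=[
    [0,0,0],
    [0,0,0],
    [0,0,0],
    [0,0,0],
    [0,0,0],
    [0,0,0],
    [0,0,0],
    [0,0,0],
    [0,0,0],
    [0,0,0],
    [0,0,0],
    [0,0,0],
  ],
  twist=[
    [0,0,0],
    [0,0,0],
    [0,0,0],
    [0,0,0],
    [0,0,0],
    [0,0,0],
    [0,0,0],
    [0,0,0],
    [0,0,0],
    [0,0,0],
    [0,0,0],
    [0,0,0],
  ],
  gripper=1,
)

```text
time_s: 21.95
tool_pos: [0.5565, 0.264, 0.0071]
ee_rot: [-0.0, -0.058, 0.998, -0.0]
ft_force: [0.6, 0.1, 0.1]
finger_gap: 0.997
```

Emit:
carry_out(
  linear=[
    [0,0,-0.05],
    [0,0,-0.12],
    [0,0,-0.22],
    [0,0,-0.36],
    [0,0,-0.54],
    [0,0,-0.72],
    [0,0,-0.86],
    [0,0,-0.95],
    [0,0,-0.95],
    [0,0,-0.95],
  ],
  twist=[
    [0,0,0],
    [0,0,0],
    [0,0,0],
    [0,0,0],
    [0,0,0],
    [0,0,0],
    [0,0,0],
    [0,0,0],
    [0,0,0],
    [0,0,0],
  ],
)

```text
time_s: 22.95
tool_pos: [0.5565, 0.2639, 0.198]
ee_rot: [0.001, -0.058, 0.998, 0.0]
ft_force: [0.4, 0.1, -1.3]
finger_gap: 1.002
```

```bash
python3 -c "
from h import *
go(.557,.2635,.2)
c=eyes.camera('scene');cv2.imwrite('pics/s13.png',c['img'][:,:,::-1]);cv2.imwrite('pics/s13z.png',cv2.resize(c['img'][230:400,110:310,::-1],None,fx=3.3,fy=3.3))"
```

```text
pos [0.5565 0.2639 0.198 ] psi -3.0247 tz [ 1.2e-03  2.0e-04 -1.0e+00] t 22.95 gap 1.002 F [ 0.4  0.1 -1.3]
linear [-0.0025 -0.0025 -0.0102] twz None
```

View pics/s13.png

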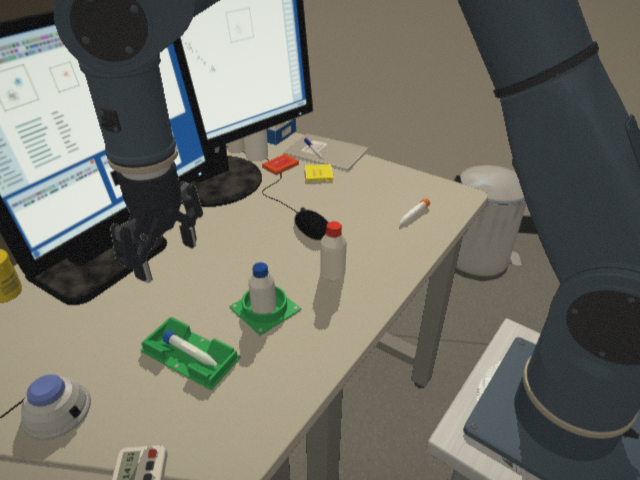

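View pics/s13z.png

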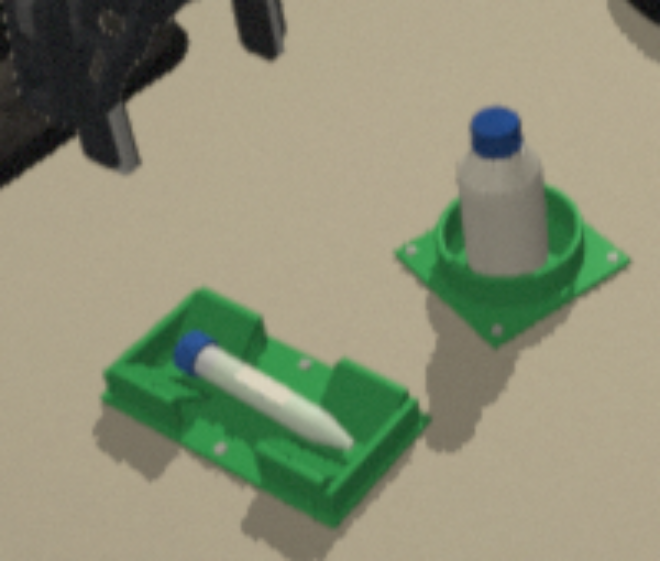

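The tube lies lengthwise on the trough floor, cap at (168,338) and tip at (216,362). The bottle stands upright in the round nest at (263,290). The gripper is clear, so I'm handing in.

```bash
python3 -c "
from h import *
print(env.finish_job())"
```

```text
the job is handed in; nothing more can be done
None
```

Both blue-capped things are in their green nests. The bottle went first and stands upright in the round nest. The tube followed and lies lengthwise in the long trough, with its cap at the end away from the robot. Each was lowered into its nest before I let go.

**Last picture:** It shows both seated, the gripper clear about 0.2 m up, and the red-capped bottle and orange-capped tube where they were. That picture is from the scene camera only, because the arm had blocked the top camera's view of the trough on the previous look.

**Readings:** Contact on setting down was clear for the bottle, at about 4.5 N. The tube gave no clear contact force. I released it at the height worked out from its grasp on the desk, and the picture afterwards shows it lying on the trough floor. The largest force read at the end of any move was about 8 N, and the arm had run about 23 s when I handed in.

**What disagreed:** Before lowering the tube, its tip measured a few millimetres lower than expected, but its sideways position was within 2 mm. No other check failed.

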